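# Clamp a long glass cell in a photometer with its sunken clamp knob

## Robot

A 6-joint arm with a two-finger parallel gripper is mounted at the origin on the work surface. World frame = base frame: x ahead of the robot, y to its left, z up, the work surface at z = 0. Lengths are in m, angles in degrees, forces in N, time in s.
With the tool pointing down it reaches from about 0.35 to 0.875 m from the base axis. Payload 4.2 kg.
Tool frame: the origin (TCP) lies on the front face of the gripper's body, between the roots of the fingers; the fingertips stand finger_overhang ahead of it and the grasp point (between the pads) lies 51 mm ahead of it (finger_overhang is the distance from the TCP to the fingertips, in m); z points along the fingers, y is the line along which they close (so a half turn about z gives the same grasp; the last joint's range is limited). The gripper opens to 87 mm and grips with 3 to 60 N. Pads are 19 mm wide; open, the fingers measure 117 mm over their backs; the gripper's body (75 mm by 190 mm) begins 51 mm behind the grasp point.
Start: joints at [-51.131, 22.042, 0.453, 0, -68.411, -14.817], TCP at [0.255, -0.571, 0.292] pointing down, gripper open.
Joint ranges: [-179.83, 179.83], [-69.29, 118.12], [-61.27, 80.66], [-181.25, 117.63], [-171.15, -9.14], [-177.46, 177.46]. Speed limits (degrees/s): [159.86, 159.86, 180, 180, 180, 180].

## Interface

Orientations are given as a 3x3 rotation matrix whose columns are the frame's x, y, z axes.
In Python, from station import sense, capture, camera_model, finish_job, finger_overhang gives the robot as it stands. The module is installed in compiled form; this text tells all that it offers.
- The arm moves only by the tool jog_arm, never from a script. Its argument "rows" is a list that holds one entry, the list of rows, each a list of 4 numbers: the shift along the tool's x, y, z in m, then the turn about the tool's z in rad. A call has 1 to 20 rows; each row shifts and turns the commanded pose from where the row before left it, along the tool's axes as they then stand; what a row does not reach is not made up. A row lasts 1/8 s, in which the tool goes at most 62.5 mm and 10.7 degrees, less where a joint would pass 70% of its speed; a pose out of reach is approached as far as the arm can. A call is refused whole if a number of a shift passes 0.0625 or a number of a turn 0.188, either way. A call with a gripper value outside its range is refused whole. "claw" is the opening, from 0 (shut) to 1 (fully open), set as the call begins (left out, the last holds). The fingers move at their own pace and stop on an object; the grip force is fixed at half the most. Time passes only in rows, so rows that do not move let the fingers close. It gives the time, the measured TCP pose, the force, the opening and the grip force at its end, in the units of the state.
- sense(): the state, without advancing time (a new reading comes with each control period).
- capture(name): name is "scene" or "top"; returns the picture (384x512x3 uint8, red, green, blue); there is no depth.
- camera_model(name): a dict with "fovy" (degrees; the focal length in pixels is half the picture's height over the tangent of half this angle, whatever the lens; pixels are square), "cx", "cy" (the principal point, pixels), "eye" and "rotation" of the camera in the world. Camera axes: x right, y down, z forward; pixel columns grow to the right and rows downward; lengths in m; the calibration is good to about 2 mm. A picture is of the moment at which its call begins. camera_model takes no time and is no camera call.
- finish_job(): hands the job in; it is judged then, once.
The state is a dict: "time_s": time; "joints": joint angles; "joint_velocities": joint speeds; "effort": joint torques, N m; "tcp_pos": TCP position; "ee_rot": TCP orientation; "wrist_force": force on the tool from outside, world axes, zero at the start; "moment": the same for the moment, N m; "gripper_width": opening from 0.0 (shut) to 1.0 (fully open); "gripper_force": force on a finger pad.
Only numpy, scipy, OpenCV 4.12 (cv2) and the standard library are available. Lean on these libraries where they do the work, as an engineer would, in place of code of your own. Each camera call takes 0.05 s, during which the arm holds its last target. There are 200 camera calls.

## Task

Take the long glass cell out of its rack and stand it upright in the photometer's cell holder, in the gap between the clamp jaw and the end stop, and let go of it. Then turn the small knob down in its well clockwise until the jaw has slid the cell up against the end stop and its sprung face is pressed about half-way in: snug, but never so far that the glass is overloaded. Move the jaw only by its knob, do not force the fingers against the well, leave everything else on the bench where it is, and finish with the gripper clear.

Things in the scene. Friction and masses are not known exactly. Their poses are not given: they have to be found in the camera images.
- photometer: white bench photometer, fixed, 250 mm deep (x), 340 mm wide (y); flat deck 88 mm above the bench, keypad sloping down at the front (-x, towards the robot). Origin: under its centre, on the bench; x to its rear, y to its left, z up. The sunken knob (y = -100 mm) and the cell holder (trough centred at y = +60 mm) lie in the deck on the line x = +35 mm
- well: dark grey block set flush into the deck, 100 x 100 mm, with a round well 76 mm across and 33 mm deep; the knob stands in its middle. Origin: under the block's centre, on the knob's axis, 38 mm below the deck. Fingers fit in only if opened to about 30 to 38 mm and must not be forced against its wall or floor (over 25 N)
- knob_top (a point): centre of the top of the sunken clamp knob: round, knurled, upright axis, 22 mm across and 24 mm tall, standing on the well's floor, its top 9 mm below the deck
- clamp_knob (a joint): angle of the knob, rad, 0 (jaw fully back) to 3.6; grows as the knob is turned clockwise seen from above, and moves the jaw 10 mm per rad by a rack. Starts at 0 to 0.8. Turning it takes a steady 0.2 N m of friction, and it stays where it is left; once the cell meets the end stop, each newton of clamping adds 0.01 N m
- holder_floor (a point): centre of the floor of the cell holder, an aluminium trough in the deck, 18 mm wide (x), 105 mm long (y), 16 mm deep, mouth chamfered; axes as the photometer's. The jaw stands at its -y end, the end stop at its +y end
- holder: the cell holder's block, flush in the deck; origin 22 mm below the trough's floor. Its end stop, a steel block as big as the jaw with a brass screw head on top, is set by hand within 10 mm: its face is 26.5 to 36.5 mm towards +y from the trough's centre, and is not measured; touch or a look tells when the cell meets it. Free gap between jaw and stop at the start: 50 to 68 mm
- jaw: steel clamp jaw in the trough, 16 x 13 x 30 mm, 14 mm of it above the deck; origin under its middle, level with the trough's floor; moves to the photometer's +y as the knob turns clockwise. Its +y side carries a sprung steel face, 13.5 mm from the origin when free, that yields 4 mm at 5 N per mm: half-way in is 10 N (5 to 15 N holds the cell well), fully in 20 N; over 22 N overloads the glass
- rack: grey cell rack, fixed, 70 x 170 x 24 mm, origin under its centre, long side along its y; three pockets 14 mm deep: the long cell stands in the middle one, small square cuvettes 60 mm to either side
- cell_mid (a point): centre (half-way up) of the long glass cell, loose, 42 mm long (its y), 14 mm thick (its x), 48 mm tall, about 60 g, with a white lid; its lowest 14 mm stand in the rack's pocket, which is 18 x 46 mm. Its axes are the cell's, z up
- cell: the same long glass cell; origin in the middle of its underside
- flask: stoppered 250 ml conical flask, 83 mm wide, 142 mm tall; a bystander, origin under its centre; leave it where it is
- amber_bottle: amber reagent bottle, 68 mm wide, 138 mm tall; a bystander, origin under its centre; leave it where it is
- clear_bottle: clear reagent bottle, 68 mm wide, 138 mm tall; a bystander, origin under its centre; leave it where it is
- glass_stopper: mushroom-shaped glass stopper standing on its head, 42 mm wide, 36 mm tall; a bystander, origin under its centre; leave it where it is
- light_cover: dark grey open-topped light cover of the photometer lying on its back, 62 x 120 x 45 mm; a bystander, origin under its centre; leave it where it is
- spatula: steel spatula about 190 mm long lying flat; a bystander, origin under its centre; leave it where it is
- cuvette_a: small square cuvette, 12.5 x 12.5 x 45 mm, in the rack's end pocket; a bystander, origin under its centre; leave it where it is
- cuvette_b: small square cuvette, 12.5 x 12.5 x 45 mm, in the rack's other end pocket; a bystander, origin under its centre; leave it where it is
There are look-alikes about, which are no part of the job. What is meant by the cell is not blue, green or yellow, and is the smaller of those in its own colour.

How it is judged (in metres and radians):
On the way, in this order (a step that is already met when the one before it is completed fails the run):
1. the cell stands upright on the floor of the cell holder and has been let go (x of cell_mid in the frame of holder_floor between -0.0035 and 0.0035 m and y of cell_mid in the frame of holder_floor between -0.045 and 0.045 m and z of cell_mid in the frame of holder_floor between 0.0215 and 0.0265 m and angle between cell_mid's own z axis and vertical below 0.06 rad and contact force between the fingers and cell below 0.3 N), for 0.2 s.
2. the jaw presses the standing cell against the end stop with 4.5 to 16 N (x of cell_mid in the frame of holder_floor between -0.0035 and 0.0035 m and y of cell_mid in the frame of holder_floor between -0.045 and 0.045 m and z of cell_mid in the frame of holder_floor between 0.0215 and 0.0265 m and angle between cell_mid's own z axis and vertical below 0.06 rad and contact force between jaw and cell between 4.5 and 16 N), for 0.3 s.
At the end, for the whole second after the job is handed in: the cell stands upright (within 0.06 rad) on the floor of the cell holder, within 3.5 mm of its middle line and 2.5 mm of the seated height, at rest, untouched by the fingers, and the jaw presses it with 4.5 to 16 N while the knob is still (all of step 2 and contact force between the fingers and cell below 0.3 N and velocity of joint clamp_knob between -0.05 and 0.05 rad/s and linear speed of cell below 0.01 m/s).
It fails at once if the jaw squeezes the cell with more than 22 N (contact force between jaw and cell above 22 N).
It fails at once if the fingers are forced against the knob's well with more than 25 N (contact force between the fingers and well above 25 N).
It fails at once if the fingers push on the jaw itself with more than 10 N (contact force between the fingers and jaw above 10 N).
It fails at once if the cell is tipped over (angle between cell_mid's own z axis and vertical above 0.7 rad).
It fails at once if a bystander is moved by more than 15 mm (distance of any of flask, amber_bottle, clear_bottle, glass_stopper, light_cover, spatula, cuvette_a, cuvette_b from where it was at the start of the episode above 0.015 m).
It also fails if it takes over 72 s, if anything falls off the work surface, if the arm or the gripper's body presses on something with over 40 N, if the wrist force passes 120 N, or if a joint passes its speed limit or range.

## Working session

There is one attempt and no reset: what is moved stays moved. The work goes in short steps, Python scripts to look and compute and a tool call to move; the robot and the scene stay as the last step left them, time stands still between calls to the robot, and variables do not carry over. Pictures are saved under pics/ and viewed, at most 10 in all, crops included, and the job is handed in when it is done.

Besides the shell and the picture viewer there is one more tool, called after "Emit:" as name(argument=value, ...) on one line, values as JSON. jog_arm: Moves the arm, as the interface text tells. Its arguments: {"type":"object","properties":{"rows":{"type":"array"},"claw":{"type":"number"}},"required":["rows"]}

```bash
mkdir -p pics; python3 - <<'E'
from station import *
import cv2,numpy as np
print(finger_overhang if not callable(finger_overhang) else finger_overhang())
for n in("scene","top"):
    m=camera_model(n);print(n,m)
    im=capture(n);cv2.imwrite(f"pics/{n}0.png",im[:,:,::-1]);cv2.imwrite(f"pics/{n}0v.png",cv2.resize(im[:,:,::-1],(800,600),interpolation=cv2.INTER_CUBIC))
s=sense();print(s)
E
```

```text
0.0697
scene {'fovy': 48.03114482005729, 'cx': 262.036199872463, 'cy': 191.6401214344967, 'eye': array([1.1917969 , 0.77756028, 0.83323965]), 'rotation': array([[-0.77445314,  0.36128298, -0.51932355],
       [ 0.63219133,  0.47257636, -0.6140079 ],
       [ 0.02358943, -0.80383219, -0.59438821]])}
top {'fovy': 44.50916233549738, 'cx': 254.92466468388326, 'cy': 187.16312250419753, 'eye': array([ 0.24228699, -0.02151257,  1.51276122]), 'rotation': array([[-0.0173805 , -0.9786283 ,  0.20490135],
       [-0.99984738,  0.01737476, -0.00182731],
       [-0.00177185, -0.20490184, -0.97878092]])}
{'time_s': 0.1, 'joints': array([-5.11303738e+01,  2.20846758e+01,  3.88724713e-01, -2.39696735e-02,
       -6.84113231e+01, -1.48146523e+01]), 'joint_velocities': array([-0.01949246, -0.13253805,  0.1090743 , -0.05494565,  0.04482394,
        0.1786053 ]), 'effort': array([-3.44960772e-04, -3.91689491e+01,  1.87934572e+01,  4.23194021e+00,
        1.34691308e-02, -9.13089730e-05]), 'tcp_pos': array([ 0.25459547, -0.57036023,  0.29129768]), 'ee_rot': array([[-9.13217619e-01, -4.07471251e-01, -8.72067779e-04],
       [-4.07472171e-01,  9.13216039e-01,  1.70181252e-03],
       [ 1.02946604e-04,  1.90946853e-03, -9.99998172e-01]]), 'wrist_force': array([-0.38983098,  0.59939203, -0.51299556]), 'moment': array([-0.03535666, -0.08494883,  0.05837085]), 'gripper_force': 0.0, 'gripper_width': 0.9964598697862246}
```

View pics/top0v.png

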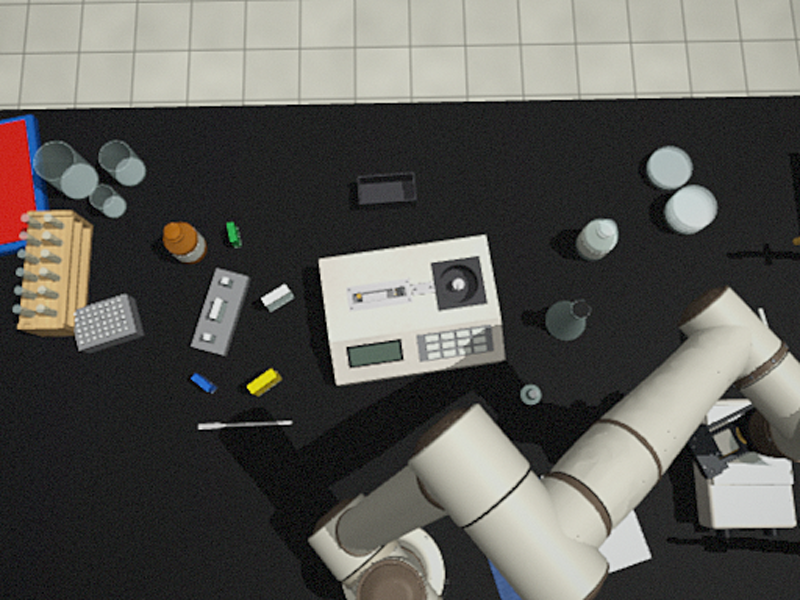

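View pics/scene0v.png

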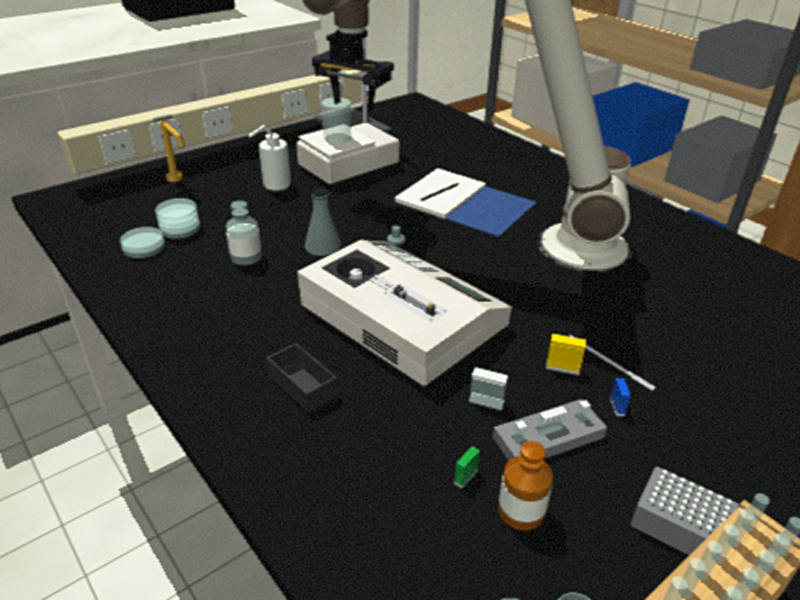

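The top view shows the rack at about (220,312) with the long cell's white lid at (217,308). The larger white-lidded look-alike lies outside the rack at (277,298). The photometer is at about (412,310), with the knob at (459,284) and the trough around (380,293).

```bash
cat > h.py <<'E'
from station import *
import cv2,numpy as np
def K(n):
    m=camera_model(n);f=192/np.tan(np.radians(m["fovy"]/2));return m,f
def ray(n,p,z):
    m,f=K(n);p=np.atleast_2d(np.float64(p))
    d=np.c_[(p[:,0]-m["cx"])/f,(p[:,1]-m["cy"])/f,np.ones(len(p))]@m["rotation"].T
    e=m["eye"];return (e+d*((z-e[2])/d[:,2])[:,None])[:,:2]
def proj(n,P):
    m,f=K(n);c=(np.atleast_2d(P)-m["eye"])@m["rotation"]
    return np.c_[c[:,0]/c[:,2]*f+m["cx"],c[:,1]/c[:,2]*f+m["cy"]]
def blobs(n,mask,roi,z,amin=20):
    x0,y0,x1,y1=roi;k=np.zeros_like(mask,np.uint8);k[y0:y1,x0:x1]=mask[y0:y1,x0:x1]
    cs,_=cv2.findContours(k,cv2.RETR_EXTERNAL,cv2.CHAIN_APPROX_NONE)
    for c in cs:
        if cv2.contourArea(c)<amin: continue
        w=ray(n,c[:,0],z).astype(np.float32)*1000
        (cx,cy),(a,b),t=cv2.minAreaRect(w);px=cv2.minAreaRect(c)[0]
        print("px",np.round(px,1),"area",cv2.contourArea(c),"world mm",round(cx,1),round(cy,1),"size",round(a,1),round(b,1),"ang",round(t,1))
E
python3 - <<'E'
from h import *
t=cv2.imread("pics/top0.png");hsv=cv2.cvtColor(t,cv2.COLOR_BGR2HSV);v=hsv[...,2];s=hsv[...,1]
print("rack");blobs("top",v>60,(115,165,165,232),.024,200)
print("lid");blobs("top",v>190,(120,170,160,228),.058,4)
print("photometer");blobs("top",v>60,(195,145,335,250),.088,500)
print("well dark");blobs("top",v<90,(265,160,320,205),.088,100)
print("knob");blobs("top",v>120,(280,170,308,195),.079,8)
a=cv2.resize(t[160:235,115:165],None,fx=8,fy=8,interpolation=cv2.INTER_CUBIC)
b=cv2.resize(t[150:225,200:325],None,fx=6,fy=6,interpolation=cv2.INTER_CUBIC)[:450]
cv2.imwrite("pics/phot.png",b)
sc=cv2.imread("pics/scene0.png")
c=cv2.resize(sc[245:300,305:400],(399,231),interpolation=cv2.INTER_CUBIC)
o=np.zeros((600,800,3),np.uint8);o[:600,:400]=a;o[:231,400:799]=c
d=cv2.resize(sc[155:215,200:300],(400,240),interpolation=cv2.INTER_CUBIC);o[300:540,400:800]=d
cv2.imwrite("pics/rack.png",o)
E
```

```text
rack
px [140.8 198.9] area 1202.5 world mm 522.7 344.0 size 78.7 173.7 ang 74.3
lid
px [132.1 215.2] area 8.0 world mm 464.1 361.9 size 11.2 10.8 ang 70.7
px [137.7 196.9] area 39.0 world mm 522.0 346.1 size 13.1 39.9 ang 71.4
px [143.5 179. ] area 9.0 world mm 579.7 329.7 size 13.2 9.5 ang 1.8
photometer
px [263.3 197.9] area 9006.5 world mm 508.9 -49.5 size 260.1 344.6 ang 7.5
well dark
px [293.3 180.6] area 854.5 world mm 559.2 -143.7 size 94.9 95.1 ang 7.5
knob
px [293.5 181.5] area 37.5 world mm 558.4 -145.2 size 21.9 22.5 ang 88.1
```

View pics/phot.png

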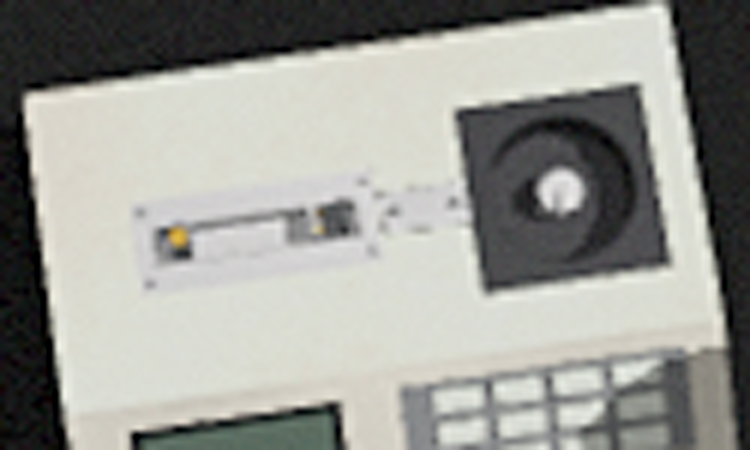

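View pics/rack.png

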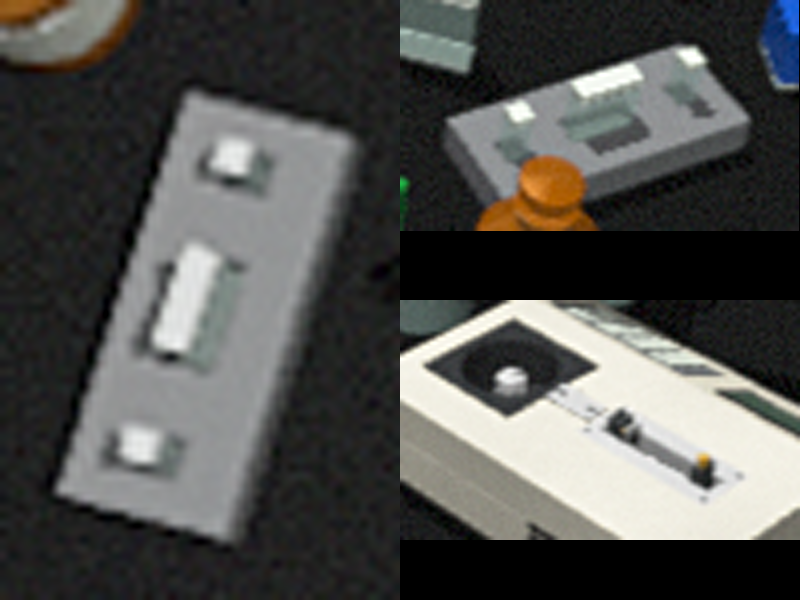

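The photometer crop shows the trough centred at about (257,232), the stop with its brass screw at (178,238), the jaw around (320,220) and the knob at (562,192). The rack crop shows the long cell's lid at about (187,297), running along the rack's long side. I'll compute the geometry and start moving.

```bash
cat >> h.py <<'E'
def togo(xy,z,psi):
    """world TCP goal -> tool-frame shift at present orientation, then turn (tool z), psi=heading of tool y, deg"""
    s=sense();R=s["ee_rot"];d=np.r_[xy,z]-s["tcp_pos"]
    p0=np.degrees(np.arctan2(R[1,1],R[0,1]))
    print("t",round(s["time_s"],2),"tcp",np.round(s["tcp_pos"],4),"psi",round(p0,2),"tilt",np.round(R[:2,2],4))
    print("tool shift",np.round(R.T@d,4),"turn rad",round(-np.radians((psi-p0+180)%360-180),4))
E
python3 - <<'E'
from h import *
print("holder px->world",ray("top",[242.4,188.1],.088)*1000)
for n,p,z in [("amber cap",(183*.64,232*.64),.13),("flask top",(581*.64,311*.64),.14),("clear top",(607*.64,229*.64),.13),("stopper",(531*.64,394*.64),.02)]: print(n,ray("top",p,z)*1000)
yaw=np.radians(7.5);u=np.array([-np.sin(yaw),np.cos(yaw)]);k=np.array([558.6,-144.6])
print("trough",k+160*u)
t=cv2.imread("pics/top0.png")
# profile along the trough, tops of jaw/stop at z=.102
c=(k+160*u)/1000
for y in range(-56,50,2):
    r=[]
    for z in(.102,.09):
        q=proj("top",[*(c+u*y/1000),z])[0]; r+=[int(v) for v in cv2.getRectSubPix(t,(1,1),tuple(map(float,q)))[0,0]]
    print(y,r)
togo([.522,.346],.32,254.4)
E
```

```text
holder px->world [[538.27286727  14.71498827]]
amber cap [[660.39184623 396.16988732]]
flask top [[ 487.43867532 -370.87429873]]
clear top [[ 651.61456499 -435.57008032]]
stopper [[ 340.35930876 -288.76203866]]
trough [537.71580924  14.03117782]
-56 [210, 210, 211, 209, 209, 210]
-54 [204, 204, 205, 202, 201, 203]
-52 [183, 184, 185, 181, 182, 183]
-50 [155, 156, 155, 155, 155, 155]
-48 [126, 125, 124, 127, 127, 126]
-46 [116, 115, 113, 109, 109, 106]
-44 [103, 102, 100, 94, 94, 90]
-42 [91, 88, 87, 86, 82, 82]
-40 [89, 87, 85, 89, 86, 85]
-38 [87, 85, 83, 91, 89, 87]
-36 [81, 82, 80, 86, 86, 84]
-34 [95, 99, 102, 109, 115, 117]
-32 [122, 127, 133, 137, 149, 154]
-30 [157, 162, 163, 164, 174, 177]
-28 [163, 165, 165, 164, 169, 172]
-26 [157, 155, 156, 153, 151, 154]
-24 [141, 140, 140, 143, 141, 141]
-22 [133, 133, 133, 139, 138, 138]
-20 [130, 131, 131, 140, 140, 141]
-18 [125, 126, 127, 136, 137, 138]
-16 [141, 142, 143, 148, 148, 150]
-14 [175, 174, 176, 179, 178, 180]
-12 [200, 200, 201, 203, 203, 204]
-10 [214, 216, 217, 217, 217, 219]
-8 [216, 217, 218, 213, 214, 215]
-6 [217, 
[... 353 characters left out ...]
, 212]
16 [214, 214, 216, 210, 211, 212]
18 [212, 212, 214, 208, 209, 211]
20 [209, 209, 211, 209, 210, 211]
22 [201, 201, 203, 210, 210, 211]
24 [197, 198, 199, 211, 211, 212]
26 [199, 199, 199, 212, 211, 212]
28 [202, 202, 203, 213, 213, 214]
30 [204, 204, 204, 215, 215, 216]
32 [202, 198, 196, 205, 203, 202]
34 [175, 181, 186, 177, 178, 179]
36 [130, 158, 174, 123, 133, 142]
38 [81, 162, 192, 88, 136, 159]
40 [69, 169, 205, 70, 147, 180]
42 [76, 177, 212, 76, 154, 183]
44 [92, 158, 188, 99, 146, 167]
46 [111, 139, 156, 125, 138, 150]
48 [131, 124, 123, 140, 139, 142]
t 0.1 tcp [ 0.2546 -0.5704  0.2913] psi 114.05 tilt [-0.0009  0.0017]
tool shift [-0.6176  0.7279 -0.0274] turn rad -2.4496
```

Emit:
jog_arm(rows=[[[0, 0, -0.028, 0], [-0.036, 0.043, 0, 0], [-0.036, 0.043, 0, 0], [-0.036, 0.043, 0, 0], [-0.036, 0.043, 0, 0], [-0.036, 0.043, 0, 0], [-0.036, 0.043, 0, 0], [-0.036, 0.043, 0, 0], [-0.036, 0.043, 0, 0], [-0.036, 0.043, 0, 0], [-0.036, 0.043, 0, 0], [-0.036, 0.043, 0, 0], [-0.036, 0.043, 0, 0], [-0.036, 0.043, 0, 0], [-0.036, 0.043, 0, 0], [-0.036, 0.043, 0, 0], [-0.036, 0.043, 0, 0], [-0.036, 0.043, 0, 0]]], claw=1.0)

```text
time_s: 2.35
tcp_pos: [0.5158, 0.348, 0.3197]
ee_rot: [[-0.913, -0.408, -0.001], [-0.408, 0.913, -0.001], [0.001, -0.0, -1.0]]
wrist_force: [1.0, 0.7, 1.3]
gripper_width: 1.002
gripper_force: 0.0
```

Emit:
jog_arm(rows=[[[0, 0, 0, -0.186], [0, 0, 0, -0.186], [0, 0, 0, -0.186], [0, 0, 0, -0.186], [0, 0, 0, -0.186], [0, 0, 0, -0.186], [0, 0, 0, -0.186], [0, 0, 0, -0.186], [0, 0, 0, -0.186], [0, 0, 0, -0.186], [0, 0, 0, -0.186], [0, 0, 0, -0.186], [0, 0, 0, -0.186], [0, 0, 0, 0], [0, 0, 0, 0]]])

```text
time_s: 4.22
tcp_pos: [0.5156, 0.3462, 0.3199]
ee_rot: [[0.953, -0.302, -0.001], [-0.302, -0.953, -0.0], [-0.0, 0.001, -1.0]]
wrist_force: [-0.1, 0.2, 0.4]
gripper_width: 1.0
gripper_force: 0.0
```

```bash
python3 -c "
from h import *
togo([.522,.346],.12,254.4)"
```

```text
t 4.22 tcp [0.5156 0.3462 0.3199] psi -107.56 tilt [-0.0005 -0.0004]
tool shift [ 0.0063 -0.0019  0.1999] turn rad -0.0342
```

Emit:
jog_arm(rows=[[[0.006, -0.002, 0, -0.034], [0, 0, 0.05, 0], [0, 0, 0.05, 0], [0, 0, 0.05, 0], [0, 0, 0.03, 0], [0, 0, 0, 0], [0, 0, 0, 0]]], claw=0.5)

```text
time_s: 5.1
tcp_pos: [0.5228, 0.3471, 0.1418]
ee_rot: [[0.964, -0.267, 0.002], [-0.267, -0.964, 0.002], [0.002, -0.002, -1.0]]
wrist_force: [0.5, 0.0, 0.3]
gripper_width: 0.507
gripper_force: 0.0
```

```bash
python3 -c "
from h import *
togo([.522,.346],.0995,254.4)
sc=capture('scene')[:,:,::-1];t=capture('top')[:,:,::-1]
o=np.zeros((600,800,3),np.uint8)
o[:,:400]=cv2.resize(t[160:235,110:160],(400,600),interpolation=2)
o[:400,400:]=cv2.resize(sc[220:300,300:380],(400,400),interpolation=2)
cv2.imwrite('pics/pre.png',o)"
```

```text
t 5.1 tcp [0.5228 0.3471 0.1418] psi -105.47 tilt [0.0022 0.0015]
tool shift [-0.0006  0.0013  0.0423] turn rad 0.0022
```

View pics/pre.png

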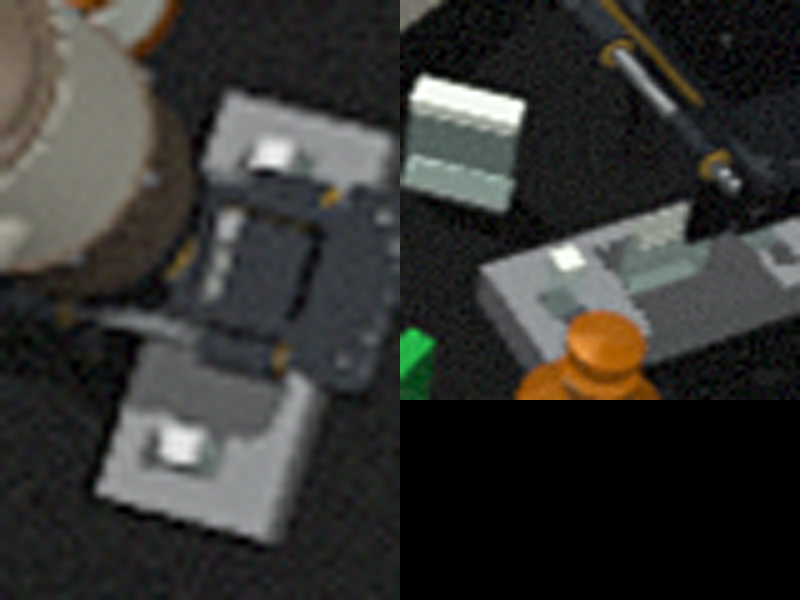

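The gripper is over the cell. The rack's two end cuvettes are clear of it, and the lid lies between the fingers at left-panel (225,255). Descend and grip.

Emit:
jog_arm(rows=[[[-0.001, 0.001, 0.02, 0], [0, 0, 0.015, 0], [0, 0, 0.007, 0], [0, 0, 0, 0], [0, 0, 0, 0]]])

```text
time_s: 5.82
tcp_pos: [0.5211, 0.346, 0.0988]
ee_rot: [[0.964, -0.266, 0.001], [-0.266, -0.964, 0.001], [0.001, -0.001, -1.0]]
wrist_force: [-0.6, 0.2, -0.8]
gripper_width: 0.499
gripper_force: 0.0
```

Emit:
jog_arm(rows=[[[0, 0, 0, 0], [0, 0, 0, 0], [0, 0, 0, 0], [0, 0, 0, 0], [0, 0, 0, 0], [0, 0, 0, 0], [0, 0, 0, 0]]], claw=0.0)

```text
time_s: 6.7
tcp_pos: [0.5214, 0.3469, 0.0985]
ee_rot: [[0.964, -0.266, 0.002], [-0.266, -0.964, 0.003], [0.001, -0.003, -1.0]]
wrist_force: [1.3, 5.4, -2.7]
gripper_width: 0.16
gripper_force: 30.0
```

Emit:
jog_arm(rows=[[[0, 0, -0.02, 0], [0, 0, -0.04, 0], [0, 0, -0.05, 0], [0, 0, -0.04, 0], [0, 0, 0, 0], [0, 0, 0, 0]]])

```text
time_s: 7.45
tcp_pos: [0.5198, 0.3445, 0.2471]
ee_rot: [[0.964, -0.267, -0.003], [-0.267, -0.964, -0.003], [-0.002, 0.003, -1.0]]
wrist_force: [-0.3, 0.2, -0.7]
gripper_width: 0.157
gripper_force: 30.0
```

```bash
python3 -c "
from h import *
s=sense();print(s['wrist_force'],s['gripper_width'])
togo([.5368,.0238],.25,187.5)"
```

```text
[-0.34932692  0.19391572 -0.74325749] 0.15686074586956816
t 7.45 tcp [0.5198 0.3445 0.2471] psi -105.49 tilt [-0.0031 -0.0026]
tool shift [ 0.102   0.3045 -0.0021] turn rad 1.1695
```

Emit:
jog_arm(rows=[[[0.017, 0.05, 0, 0], [0.017, 0.051, 0, 0], [0.017, 0.051, 0, 0], [0.017, 0.051, 0, 0], [0.017, 0.051, 0, 0], [0.017, 0.0505, 0, 0], [0, 0, 0, 0.167], [0, 0, 0, 0.167], [0, 0, 0, 0.167], [0, 0, 0, 0.167], [0, 0, 0, 0.167], [0, 0, 0, 0.167], [0, 0, 0, 0.1675], [0, 0, 0, 0], [0, 0, 0, 0]]])

```text
time_s: 9.32
tcp_pos: [0.5374, 0.0248, 0.2472]
ee_rot: [[0.133, -0.991, -0.003], [-0.991, -0.133, -0.001], [0.0, 0.003, -1.0]]
wrist_force: [0.2, 0.0, -0.2]
gripper_width: 0.156
gripper_force: 30.0
```

```bash
python3 -c "
from h import *
togo([.5368,.0238],.18,187.5)"
```

```text
t 9.32 tcp [0.5374 0.0248 0.2472] psi -172.33 tilt [-0.0025 -0.0008]
tool shift [0.0009 0.0005 0.0672] turn rad 0.003
```

Emit:
jog_arm(rows=[[[0.001, 0.0005, 0.025, 0.003], [0, 0, 0.025, 0], [0, 0, 0, 0], [0, 0, 0, 0], [0, 0, 0, 0]]])

```text
time_s: 9.95
tcp_pos: [0.5382, 0.0241, 0.1994]
ee_rot: [[0.129, -0.992, 0.002], [-0.992, -0.129, 0.001], [-0.0, -0.002, -1.0]]
wrist_force: [0.2, -0.4, -0.3]
gripper_width: 0.16
gripper_force: 30.0
```

```bash
python3 -c "
from h import *
togo([.5368,.0238],.18,187.5)
sc=capture('scene')[:,:,::-1];t=capture('top')[:,:,::-1]
cv2.imwrite('pics/s1.png',sc);cv2.imwrite('pics/t1.png',t)
o=np.zeros((600,800,3),np.uint8)
o[:300,:400]=cv2.resize(t[150:225,205:305],(400,300),interpolation=2)
o[:,400:]=cv2.resize(sc[140:220,235:289],(400,600),interpolation=2)
cv2.imwrite('pics/p2.png',o)"
```

```text
t 9.95 tcp [0.5382 0.0241 0.1994] psi -172.6 tilt [0.0022 0.0005]
tool shift [0.0001 0.0014 0.0194] turn rad -0.0018
```

View pics/p2.png

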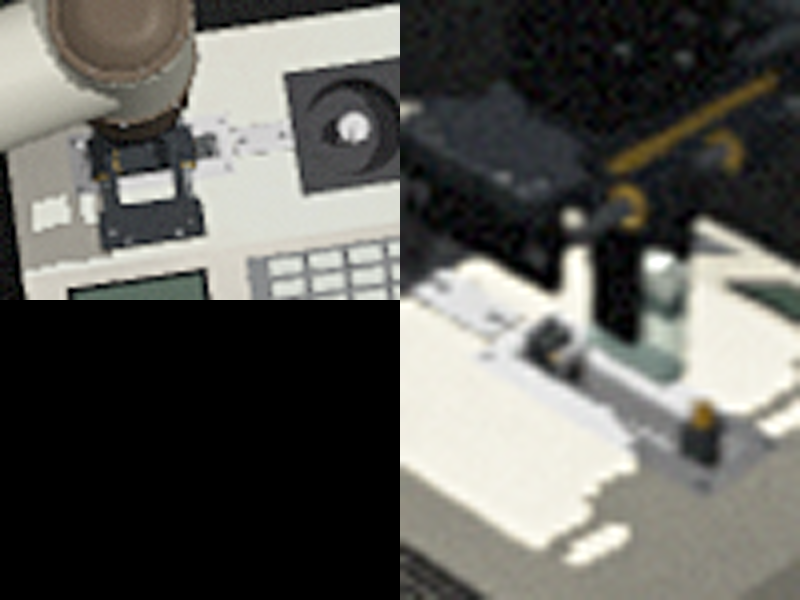

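The scene panel shows the jaw at (555,345), the stop at (703,440) and the held cell's bottom edge running from (590,335) to (675,382). The fit looks about right, so I'll check it by casting rays.

```bash
python3 - <<'E'
from h import *
yaw=np.radians(7.5);Rp=np.array([[np.cos(yaw),-np.sin(yaw)],[np.sin(yaw),np.cos(yaw)]]);c=np.array([.538,.0144])
def P(u,v,z): 
    q=ray("scene",[235+(u-400)/7.41-.4,140+v/7.5-.4],z)[0];print((u,v),"in holder frame mm",np.round(Rp.T@(q-c)*1000,1))
P(682,425,.102);P(703,405,.106);P(580,352,.098);P(527,345,.102);P(555,318,.102)
P(675,382,.1109);P(590,335,.1109)
s=sense()["tcp_pos"];print("tcp in holder",np.round(Rp.T@(s[:2]-c)*1000,1))
def Q(x,y,z):
    p=proj("scene",[*(c+Rp@np.array([x,y])/1000),z])[0];print((x,y,z),"panel",np.round([(p[0]+.4-235)*7.41+400,(p[1]+.4-140)*7.5],0))
print("trough mouth corners");[Q(x,y,.088) for x in(-9,9) for y in(-52.5,52.5)]
print("stop");[Q(x,y,.102) for x in(-8,8) for y in(34,47)]
print("sprung face");[Q(x,-15,.102) for x in(-8,8)]
print("cell bottom");o=Rp.T@(s[:2]-c)*1000;[Q(o[0]+x,o[1]+y,s[2]-.0885) for x in(-7,7) for y in(-21,21)]
# knob check both views
sc=cv2.imread("pics/scene0.png");v=cv2.cvtColor(sc,cv2.COLOR_BGR2GRAY)
x,y=proj("scene",[.5586,-.1446,.079])[0];print("knob proj scene",x,y);x,y=int(x),int(y);k=v>130
blobs("scene",k,(x-9,y-7,x+9,y+8),.079,5)
E
```

```text
(682, 425) in holder frame mm [10.5 41.9]
(703, 405) in holder frame mm [-0.4 42.6]
(580, 352) in holder frame mm [  0.1 -21.5]
(527, 345) in holder frame mm [ 15.5 -35.6]
(555, 318) in holder frame mm [ -5.3 -40.5]
(675, 382) in holder frame mm [ 1.4 29.6]
(590, 335) in holder frame mm [  2.3 -14.3]
tcp in holder [1.2 9.6]
trough mouth corners
(-9, -52.5, 0.088) panel [539. 331.]
(-9, 52.5, 0.088) panel [735. 444.]
(9, -52.5, 0.088) panel [508. 349.]
(9, 52.5, 0.088) panel [704. 465.]
stop
(-8, 34, 0.102) panel [699. 395.]
(-8, 47, 0.102) panel [724. 410.]
(8, 34, 0.102) panel [671. 413.]
(8, 47, 0.102) panel [696. 428.]
sprung face
(-8, -15, 0.102) panel [606. 342.]
(8, -15, 0.102) panel [578. 359.]
cell bottom
(np.float64(-5.801117556607986), np.float64(-11.408069050878101), np.float64(0.11069143527352557)) panel [610. 330.]
(np.float64(-5.801117556607986), np.float64(30.5919309491219), np.float64(0.11069143527352557)) panel [690. 376.]
(np.float64(8.198882443392014), np.float64(-11.408069050878101), np.float64(0.11069143527352557)) panel [585. 345.]
(np.float64(8.198882443392014), np.float64(30.5919309491219), np.float64(0.11069143527352557)) panel [665. 391.]
knob proj scene 226.6243996923993 172.94748481708103
px [227.5 174.5] area 27.0 world mm 561.5 -136.1 size 27.6 21.9 ang 52.8
```

Emit:
jog_arm(rows=[[[0, 0.0012, 0.01, 0], [0, 0, 0.008, 0], [0, 0, 0, 0], [0, 0, 0, 0]]])

```text
time_s: 10.55
tcp_pos: [0.5365, 0.0238, 0.1802]
ee_rot: [[0.128, -0.992, -0.0], [-0.992, -0.128, -0.0], [0.0, 0.0, -1.0]]
wrist_force: [0.5, -0.8, -0.8]
gripper_width: 0.158
gripper_force: 30.0
```

Emit:
jog_arm(rows=[[[0, 0, 0.003, 0], [0, 0, 0.003, 0], [0, 0, 0.002, 0], [0, 0, 0, 0]]])

```text
time_s: 11.05
tcp_pos: [0.5363, 0.0238, 0.1721]
ee_rot: [[0.128, -0.992, -0.0], [-0.992, -0.128, -0.0], [0.0, 0.0, -1.0]]
wrist_force: [-0.5, -0.0, -1.2]
gripper_width: 0.158
gripper_force: 30.0
```

Emit:
jog_arm(rows=[[[0, 0, 0.003, 0], [0, 0, 0.003, 0], [0, 0, 0.002, 0], [0, 0, 0, 0]]])

```text
time_s: 11.55
tcp_pos: [0.5363, 0.0238, 0.164]
ee_rot: [[0.128, -0.992, -0.0], [-0.992, -0.128, -0.0], [0.0, 0.0, -1.0]]
wrist_force: [0.2, -0.6, -0.9]
gripper_width: 0.157
gripper_force: 30.0
```

Emit:
jog_arm(rows=[[[0, 0, 0.002, 0], [0, 0, 0.001, 0], [0, 0, 0, 0], [0, 0, 0, 0]]])

```text
time_s: 12.05
tcp_pos: [0.5364, 0.0238, 0.1613]
ee_rot: [[0.128, -0.992, 0.0], [-0.992, -0.128, 0.0], [0.0, -0.0, -1.0]]
wrist_force: [0.7, -0.7, -0.1]
gripper_width: 0.158
gripper_force: 30.0
```

Emit:
jog_arm(rows=[[[0, 0, 0.001, 0], [0, 0, 0, 0], [0, 0, 0, 0]]])

```text
time_s: 12.42
tcp_pos: [0.5364, 0.0238, 0.1602]
ee_rot: [[0.128, -0.992, -0.0], [-0.992, -0.128, -0.0], [0.0, 0.0, -1.0]]
wrist_force: [-0.2, 0.4, -0.8]
gripper_width: 0.161
gripper_force: 30.0
```

Emit:
jog_arm(rows=[[[0, 0, 0, 0], [0, 0, 0, 0], [0, 0, 0, 0], [0, 0, 0, 0], [0, 0, 0, 0]]], claw=0.4)

```text
time_s: 13.05
tcp_pos: [0.5364, 0.0238, 0.1603]
ee_rot: [[0.128, -0.992, 0.0], [-0.992, -0.128, 0.0], [-0.0, -0.0, -1.0]]
wrist_force: [0.4, 0.1, -0.6]
gripper_width: 0.404
gripper_force: 0.0
```

Emit:
jog_arm(rows=[[[0, 0, -0.01, 0], [0, 0, -0.03, 0], [0, 0, -0.04, 0], [0, 0, -0.03, 0], [0, 0, 0, 0]]])

```text
time_s: 13.68
tcp_pos: [0.5376, 0.024, 0.2738]
ee_rot: [[0.129, -0.992, 0.007], [-0.992, -0.129, 0.002], [-0.001, -0.007, -1.0]]
wrist_force: [0.3, 0.4, -0.0]
gripper_width: 0.401
gripper_force: 0.0
```

```bash
python3 -c "
from h import *
togo([.5586,-.1446],.18,187.5); print(sense()['joints'])
sc=capture('scene')[:,:,::-1];t=capture('top')[:,:,::-1]
cv2.imwrite('pics/s2.png',sc);cv2.imwrite('pics/t2.png',t)
o=np.zeros((600,800,3),np.uint8)
o[:300,:400]=cv2.resize(t[150:225,205:305],(400,300),interpolation=2)
o[:,400:]=cv2.resize(sc[140:220,235:289],(400,600),interpolation=2)
cv2.imwrite('pics/p3.png',o)"
```

```text
t 13.68 tcp [0.5376 0.024  0.2738] psi -172.61 tilt [0.007  0.0018]
tool shift [0.17   0.0015 0.0937] turn rad -0.002
[ 1.98545961e+01  1.42805760e+01 -1.36506296e+01  4.64791352e-02
 -6.16542923e+01 -1.24907108e+01]
```

View pics/p3.png

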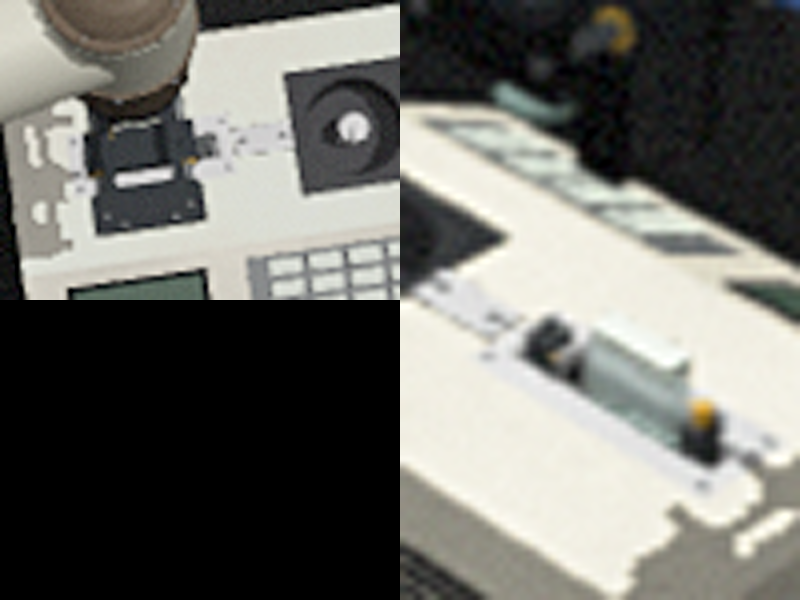

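The cell stands in the trough, with its lid at right-panel (640,345), between the jaw at (555,345) and the stop at (703,430). Go to the knob.

Emit:
jog_arm(rows=[[[0.042, 0, 0, 0], [0.043, 0, 0, 0], [0.043, 0, 0, 0], [0.042, 0.0015, 0, -0.002], [0, 0, 0.04, 0], [0, 0, 0.04, 0], [0, 0, 0, 0], [0, 0, 0, 0]]], claw=0.385)

```text
time_s: 14.78
tcp_pos: [0.5574, -0.145, 0.1911]
ee_rot: [[0.131, -0.991, 0.001], [-0.991, -0.131, -0.001], [0.001, -0.001, -1.0]]
wrist_force: [-0.2, 0.4, 0.6]
gripper_width: 0.385
gripper_force: 0.0
```

```bash
python3 -c "
from h import *
togo([.5586,-.1446],.132,187.5); print(sense()['gripper_width'],sense()['joints'][5])
sc=capture('scene')[:,:,::-1];t=capture('top')[:,:,::-1]
cv2.imwrite('pics/s3.png',sc)
o=np.zeros((600,800,3),np.uint8)
o[:600,:400]=cv2.resize(t[150:225,265:315],(400,600),interpolation=2)
o[:,400:]=cv2.resize(sc[120:200,200:254],(400,600),interpolation=2)
cv2.imwrite('pics/p4.png',o)"
```

```text
t 14.78 tcp [ 0.5574 -0.145   0.1911] psi -172.48 tilt [ 0.0009 -0.0007]
tool shift [-0.0003 -0.0012  0.0591] turn rad 0.0004
0.3851444670987452 5.94876984100952
```

View pics/p4.png

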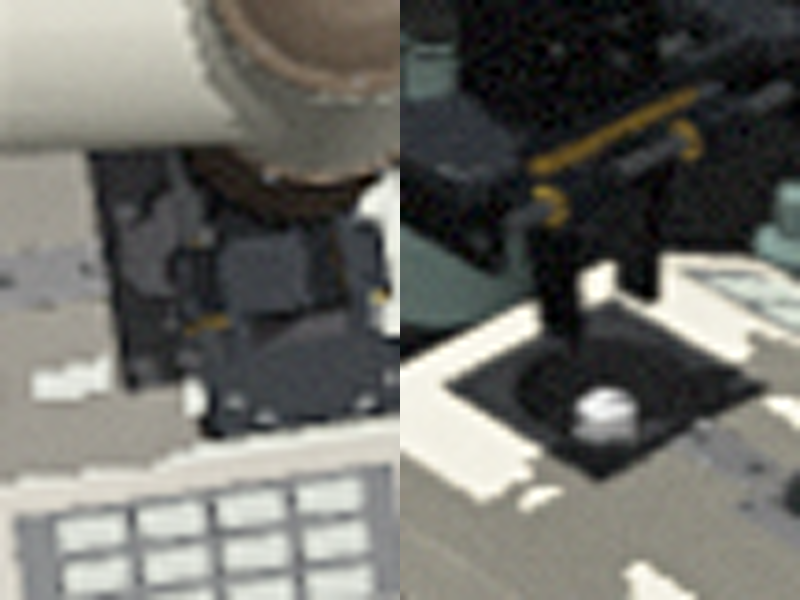

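The scene panel shows the knob at (607,412) and the fingertips above it at (560,340) and (638,298). The two views disagree by a few mm in y, so I'll check both against the arm's own position.

```bash
python3 - <<'E'
from h import *
s=sense();T=s["tcp_pos"];R=s["ee_rot"]
for sg in(1,-1):
    for w in(-.0095,.0095):
        for th in (.0168,.0315):
            p=proj("scene",T+R@np.array([w,sg*th,.0697]))[0];print("tip",sg,w,th,"panel",np.round([(p[0]+.4-200)*7.41+400,(p[1]+.4-120)*7.5]))
# cell lid in top & scene with arm at release pose
print("lid top proj",proj("top",[.5364,.0238,.120]))
t=cv2.imread("pics/t2.png").min(2)
blobs("top",t>150,(230,187,252,200),.12,5)
print("lid scene corners proj (t2: cell x +-7,y+-21)")
yaw=np.radians(7.5);Rp=np.array([[np.cos(yaw),-np.sin(yaw)],[np.sin(yaw),np.cos(yaw)]])
for x in(-7,7):
    for y in(-21,21):
        p=proj("scene",[*(np.array([.5364,.0238])+Rp@np.array([x,y])/1000),.12])[0];print(x,y,np.round([(p[0]+.4-235)*7.41+400,(p[1]+.4-140)*7.5]))
w=[(445,385),(765,385),(615,300),(600,478)]
for u,v in w: print("well corner",np.round(ray("scene",[200+(u-400)/7.41-.4,120+v/7.5-.4],.088)*1000,1))
E
```

```text
tip 1 -0.0095 0.0168 panel [644. 304.]
tip 1 -0.0095 0.0315 panel [670. 291.]
tip 1 0.0095 0.0168 panel [612. 287.]
tip 1 0.0095 0.0315 panel [638. 274.]
tip -1 -0.0095 0.0168 panel [584. 336.]
tip -1 -0.0095 0.0315 panel [557. 350.]
tip -1 0.0095 0.0168 panel [553. 318.]
tip -1 0.0095 0.0315 panel [526. 331.]
lid top proj [[239.11860868 186.61569592]]
px [240.5 193.7] area 27.5 world mm 514.4 19.8 size 9.2 40.2 ang 7.3
lid scene corners proj (t2: cell x +-7,y+-21)
-7 -21 [613. 308.]
-7 21 [693. 354.]
7 -21 [588. 323.]
7 21 [668. 369.]
well corner [[ 611.2 -181.8]]
well corner [[ 504.8 -101. ]]
well corner [[ 516.5 -192.3]]
well corner [[598.3 -88.7]]
```

Emit:
jog_arm(rows=[[[-0.0023, -0.0013, 0.015, 0], [0, 0, 0.015, 0], [0, 0, 0.005, 0], [0, 0, 0, 0], [0, 0, 0, 0]]])

```text
time_s: 15.5
tcp_pos: [0.5579, -0.1426, 0.1555]
ee_rot: [[0.13, -0.991, 0.001], [-0.991, -0.13, -0.0], [0.0, -0.0, -1.0]]
wrist_force: [0.6, 0.6, 0.4]
gripper_width: 0.389
gripper_force: 0.0
```

Emit:
jog_arm(rows=[[[0, 0, 0.005, 0], [0, 0, 0.005, 0], [0, 0, 0.004, 0], [0, 0, 0, 0]]])

```text
time_s: 16.0
tcp_pos: [0.5574, -0.1426, 0.1408]
ee_rot: [[0.13, -0.991, -0.001], [-0.991, -0.13, -0.0], [-0.0, 0.001, -1.0]]
wrist_force: [-0.6, 0.1, 0.6]
gripper_width: 0.384
gripper_force: 0.0
```

Emit:
jog_arm(rows=[[[0, 0, 0.004, 0], [0, 0, 0.004, 0], [0, 0, 0, 0], [0, 0, 0, 0]]])

```text
time_s: 16.5
tcp_pos: [0.5577, -0.1426, 0.1333]
ee_rot: [[0.13, -0.991, 0.0], [-0.991, -0.13, -0.0], [0.0, -0.0, -1.0]]
wrist_force: [0.2, 0.3, -0.2]
gripper_width: 0.385
gripper_force: 0.0
```

Emit:
jog_arm(rows=[[[0, 0, 0, 0], [0, 0, 0, 0], [0, 0, 0, 0], [0, 0, 0, 0], [0, 0, 0, 0]]], claw=0.0)

```text
time_s: 17.12
tcp_pos: [0.5583, -0.1425, 0.1334]
ee_rot: [[0.13, -0.991, 0.002], [-0.991, -0.13, -0.0], [0.0, -0.002, -1.0]]
wrist_force: [2.6, 0.9, -1.4]
gripper_width: 0.238
gripper_force: 30.0
```

```bash
python3 -c "
from h import *
s=sense();R=s['ee_rot'];print(R.T@s['wrist_force'],R.T@s['moment'],s['gripper_width']*87,s['tcp_pos'])"
```

```text
[-0.54496175 -2.67971214  1.39666837] [ 0.68805668 -0.02245894  0.01781531] 20.67038735748129 [ 0.5582907  -0.1424613   0.13344988]
```

Emit:
jog_arm(rows=[[[0, -0.0006, 0, 0.1], [0, 0, 0, 0.1], [0, 0, 0, 0]]])

```text
time_s: 17.5
tcp_pos: [0.5582, -0.1425, 0.1334]
ee_rot: [[-0.068, -0.998, -0.0], [-0.998, 0.068, -0.0], [0.0, 0.0, -1.0]]
wrist_force: [1.6, 0.6, 1.3]
gripper_width: 0.242
gripper_force: 30.0
```

```bash
cat > st.py <<'E'
from h import *
s=sense();R=s['ee_rot'];print("t",s["time_s"],"F",np.round(R.T@s['wrist_force'],2),"M",np.round(R.T@s['moment'],3),"w",round(s['gripper_width']*87,2),"tcp",np.round(s['tcp_pos'],4),"psi",round(np.degrees(np.arctan2(R[1,1],R[0,1]))%360,2),"j6",round(s["joints"][5],1))
t=capture('top')[:,:,::-1];sc=capture('scene')[:,:,::-1]
import sys;cv2.imwrite(f'pics/t_{sys.argv[1]}.png',t);cv2.imwrite(f'pics/s_{sys.argv[1]}.png',sc)
E
python3 st.py k1
```

```text
t 17.5 F [-0.67 -1.6  -1.33] M [ 0.212 -0.093  0.009] w 21.07 tcp [ 0.5582 -0.1425  0.1334] psi 176.09 j6 -5.7
```

Emit:
jog_arm(rows=[[[0, 0, 0, 0.1], [0, 0, 0, 0.1], [0, 0, 0, 0.1]]])

```text
time_s: 17.98
tcp_pos: [0.5579, -0.1424, 0.1334]
ee_rot: [[-0.362, -0.932, -0.001], [-0.932, 0.362, -0.0], [0.0, 0.001, -1.0]]
wrist_force: [0.3, 1.0, 1.5]
gripper_width: 0.239
gripper_force: 30.0
```

```bash
python3 st.py k2; python3 -c "
from h import *
o=np.zeros((600,800,3),np.uint8)
for i,n in enumerate(('s2','s_k2')):
    s=cv2.imread(f'pics/{n}.png');o[:600,400*i:400*i+400]=cv2.resize(s[165:215,248:281],(400,600),interpolation=2)
cv2.imwrite('pics/cmp.png',o)"
```

```text
t 17.975 F [-1.01  0.09 -1.55] M [-0.231 -0.306 -0.202] w 20.83 tcp [ 0.5579 -0.1424  0.1334] psi 158.76 j6 -23.0
```

View pics/cmp.png

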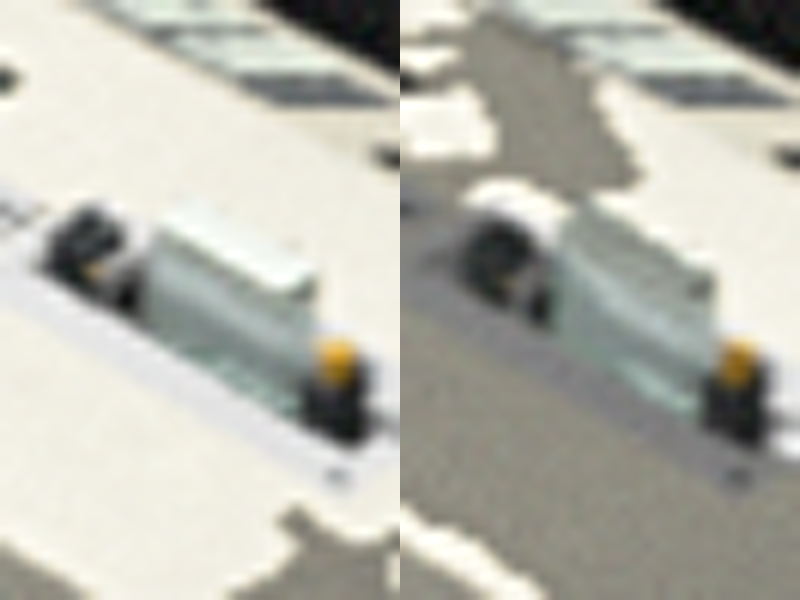

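The jaw moved about 5 mm, from left-panel (85,245) to right-panel (490,260), and Mz = -0.20 matches the knob's friction. The grip isn't slipping. Continue in small steps, reading the moment in motion.

Emit:
jog_arm(rows=[[[0, 0, 0, 0.1], [0, 0, 0, 0.1]]])

```text
time_s: 18.32
tcp_pos: [0.5577, -0.1423, 0.1334]
ee_rot: [[-0.539, -0.842, -0.001], [-0.842, 0.539, 0.0], [0.001, 0.001, -1.0]]
wrist_force: [-0.7, 2.1, 3.0]
gripper_width: 0.24
gripper_force: 30.0
```

```bash
python3 st.py k3
```

```text
t 18.325 F [-1.41  1.76 -3.03] M [-0.611 -0.33  -0.243] w 20.86 tcp [ 0.5577 -0.1423  0.1334] psi 147.37 j6 -34.4
```

Emit:
jog_arm(rows=[[[0, 0, 0, 0.05], [0, 0, 0, 0.05]]])

```text
time_s: 18.68
tcp_pos: [0.5576, -0.1422, 0.1334]
ee_rot: [[-0.619, -0.786, -0.002], [-0.786, 0.619, 0.0], [0.001, 0.001, -1.0]]
wrist_force: [-1.3, 2.7, 3.1]
gripper_width: 0.241
gripper_force: 30.0
```

```bash
python3 st.py k4
```

```text
t 18.675 F [-1.31  2.67 -3.11] M [-0.957 -0.317 -0.2  ] w 20.97 tcp [ 0.5576 -0.1422  0.1334] psi 141.79 j6 -40.0
```

Emit:
jog_arm(rows=[[[0, 0.001, 0, 0.05], [0, 0, 0, 0.05]]])

```text
time_s: 19.02
tcp_pos: [0.5574, -0.1421, 0.1334]
ee_rot: [[-0.694, -0.72, -0.0], [-0.72, 0.694, -0.0], [0.0, -0.0, -1.0]]
wrist_force: [-0.1, 0.9, 2.7]
gripper_width: 0.243
gripper_force: 30.0
```

```bash
python3 st.py k5
```

```text
t 19.025 F [-0.53  0.7  -2.67] M [-0.447  0.003 -0.22 ] w 21.15 tcp [ 0.5574 -0.1421  0.1334] psi 136.03 j6 -45.8
```

Emit:
jog_arm(rows=[[[0, 0, 0, 0.05], [0, 0, 0, 0.05]]])

```text
time_s: 19.38
tcp_pos: [0.5573, -0.142, 0.1334]
ee_rot: [[-0.763, -0.647, -0.0], [-0.647, 0.763, -0.0], [0.0, 0.0, -1.0]]
wrist_force: [-1.6, 0.8, 3.5]
gripper_width: 0.243
gripper_force: 30.0
```

```bash
python3 st.py k6
```

```text
t 19.375 F [ 0.65  1.65 -3.5 ] M [-0.539  0.047 -0.193] w 21.15 tcp [ 0.5573 -0.142   0.1334] psi 130.28 j6 -51.6
```

Emit:
jog_arm(rows=[[[0, 0.0005, 0, 0.05], [0, 0, 0, 0.05]]])

```text
time_s: 19.73
tcp_pos: [0.5572, -0.1418, 0.1334]
ee_rot: [[-0.824, -0.567, 0.0], [-0.567, 0.824, -0.001], [0.0, -0.001, -1.0]]
wrist_force: [-0.7, -0.9, 2.4]
gripper_width: 0.237
gripper_force: 30.0
```

```bash
python3 st.py k7
```

```text
t 19.725 F [ 1.12 -0.33 -2.4 ] M [-0.094  0.235 -0.197] w 20.61 tcp [ 0.5572 -0.1418  0.1334] psi 124.55 j6 -57.4
```

Emit:
jog_arm(rows=[[[0, 0, 0, 0.05], [0, 0, 0, 0.05]]])

```text
time_s: 20.08
tcp_pos: [0.5572, -0.1417, 0.1334]
ee_rot: [[-0.876, -0.482, 0.0], [-0.482, 0.876, -0.0], [0.0, -0.0, -1.0]]
wrist_force: [-0.7, -1.1, 4.2]
gripper_width: 0.239
gripper_force: 30.0
```

```bash
python3 st.py k8; python3 -c "
from h import *
o=np.zeros((600,800,3),np.uint8)
for i,n in enumerate(('s_k2','s_k8')):
    s=cv2.imread(f'pics/{n}.png');o[:600,400*i:400*i+400]=cv2.resize(s[165:215,248:281],(400,600),interpolation=2)
cv2.imwrite('pics/cmp2.png',o)"
```

```text
t 20.075 F [ 1.19 -0.65 -4.19] M [-0.064  0.266 -0.252] w 20.81 tcp [ 0.5572 -0.1417  0.1334] psi 118.8 j6 -63.1
```

View pics/cmp2.png

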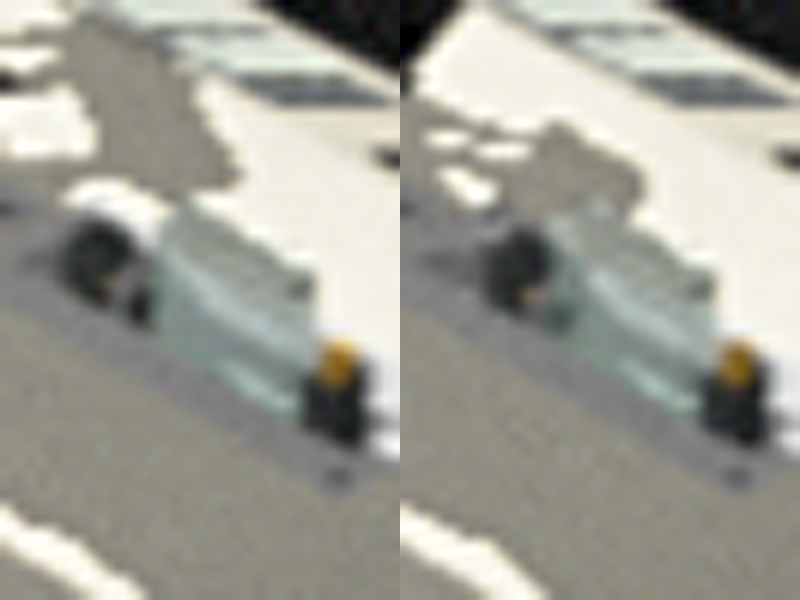

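Emit:
jog_arm(rows=[[[0, 0, 0, 0.025], [0, 0, 0, 0.025]]])

```text
time_s: 20.42
tcp_pos: [0.5571, -0.1416, 0.1334]
ee_rot: [[-0.9, -0.436, 0.0], [-0.436, 0.9, -0.0], [0.0, -0.0, -1.0]]
wrist_force: [-1.8, -1.9, 4.5]
gripper_width: 0.238
gripper_force: 30.0
```

```bash
python3 st.py k9
```

```text
t 20.425 F [ 2.44 -0.94 -4.53] M [ 0.21   0.469 -0.235] w 20.68 tcp [ 0.5571 -0.1416  0.1334] psi 115.83 j6 -66.1
```

Emit:
jog_arm(rows=[[[0, 0, 0, 0.025], [0, 0, 0, 0.025]]])

```text
time_s: 20.78
tcp_pos: [0.5571, -0.1416, 0.1334]
ee_rot: [[-0.921, -0.389, 0.0], [-0.389, 0.921, -0.0], [0.0, -0.0, -1.0]]
wrist_force: [-1.3, -2.4, 4.2]
gripper_width: 0.24
gripper_force: 30.0
```

```bash
python3 st.py k10; python3 st.py k10b
```

```text
t 20.775 F [ 2.12 -1.73 -4.2 ] M [ 0.338  0.593 -0.235] w 20.85 tcp [ 0.5571 -0.1416  0.1334] psi 112.91 j6 -69.0
t 20.875 F [ 2.16 -2.05 -4.82] M [ 0.445  0.609 -0.15 ] w 20.83 tcp [ 0.5571 -0.1416  0.1334] psi 112.96 j6 -68.9
```

Emit:
jog_arm(rows=[[[0.0006, -0.0005, 0, 0.03], [0, 0, 0, 0.03]]])

```text
time_s: 21.22
tcp_pos: [0.557, -0.1416, 0.1334]
ee_rot: [[-0.943, -0.334, 0.001], [-0.334, 0.943, 0.001], [-0.001, 0.0, -1.0]]
wrist_force: [-0.6, 0.6, 5.4]
gripper_width: 0.242
gripper_force: 30.0
```

```bash
python3 st.py k11
```

```text
t 21.225 F [ 0.32  0.75 -5.42] M [-0.294  0.241 -0.258] w 21.02 tcp [ 0.557  -0.1416  0.1334] psi 109.51 j6 -72.3
```

Emit:
jog_arm(rows=[[[0, 0, 0, 0.025], [0, 0, 0, 0.025]]])

```text
time_s: 21.58
tcp_pos: [0.557, -0.1416, 0.1334]
ee_rot: [[-0.958, -0.287, 0.001], [-0.287, 0.958, 0.001], [-0.001, 0.0, -1.0]]
wrist_force: [-0.7, 1.9, 4.4]
gripper_width: 0.24
gripper_force: 30.0
```

```bash
python3 st.py k12; python3 - <<'E'
from h import *
# sub-pixel image shift of jaw and cell patches between frames (scene)
g=lambda n:cv2.imread(f'pics/{n}.png',0).astype(np.float32)
a0=g('s_k4')
for n in('s_k6','s_k7','s_k8','s_k10','s_k11','s_k12'):
    b=g(n);r=[]
    for (x0,y0,x1,y1) in((252,182,261,193),(262,180,277,200),(272,191,282,203)):
        r.append(np.round(cv2.phaseCorrelate(a0[y0:y1,x0:x1].copy(),b[y0:y1,x0:x1].copy(),cv2.createHanningWindow((x1-x0,y1-y0),5))[0],2))
    print(n,r)
E
```

```text
t 21.575 F [ 0.1   2.06 -4.36] M [-0.334  0.311 -0.198] w 20.92 tcp [ 0.557  -0.1416  0.1334] psi 106.66 j6 -75.2
s_k6 [array([-0.01, -0.19]), array([0.7 , 0.14]), array([0.23, 0.13])]
s_k7 [array([-0.15, -0.16]), array([0.84, 0.06]), array([ 0.08, -0.15])]
s_k8 [array([-0.54, -0.33]), array([0.5 , 0.26]), array([ 0.19, -0.03])]
s_k10 [array([-1.36,  0.17]), array([0.72, 0.39]), array([ 0.26, -0.08])]
s_k11 [array([-1.04,  0.02]), array([0.59, 0.15]), array([ 0.14, -0.12])]
s_k12 [array([ 0.5 , -0.08]), array([ 0.66, -0.14]), array([ 0.19, -0.07])]
```

```bash
cat > jw.py <<'E'
from h import *
import sys
def cen(n):
    b=cv2.imread(f'pics/{n}.png').astype(np.float32);k=b[178:196,249:263]
    v=k.max(2);w=np.clip(85-v,0,None);Y,X=np.mgrid[178:196,249:263]
    o=k[...,2]-k[...,0];o=np.clip(o-25,0,None)
    f=lambda w:np.round([(w*X).sum()/(w.sum()+1e-9),(w*Y).sum()/(w.sum()+1e-9),w.sum()],2)
    # cell lid/right end: green-ish minus
    print(n,"dark",f(w),"brass",f(o))
for n in sys.argv[1:]: cen(n)
yaw=np.radians(7.5);u=np.array([-np.sin(yaw),np.cos(yaw),0]);p=proj("scene",[np.array([.541,-.015,.1]),np.array([.541,-.015,.1])+u*.01]);print("px per 10mm",p[1]-p[0])
E
python3 jw.py s2 s_k1 s_k2 s_k3 s_k4 s_k5 s_k6 s_k7 s_k8 s_k9 s_k10 s_k10b s_k11 s_k12
```

```text
s2 dark [255.16 186.94 643.  ] brass [255.25 187.    12.  ]
s_k1 dark [255.47 186.54 985.  ] brass [0. 0. 0.]
s_k2 dark [255.9  186.76 923.  ] brass [258. 180.   2.]
s_k3 dark [256.34 186.9  901.  ] brass [254.5  178.25   4.  ]
s_k4 dark [256.49 186.8  889.  ] brass [249.67 178.67   3.  ]
s_k5 dark [256.62 186.87 865.  ] brass [252.5 178.    2. ]
s_k6 dark [256.81 186.88 773.  ] brass [253. 180.   3.]
s_k7 dark [256.88 187.01 818.  ] brass [251.6 179.6   5. ]
s_k8 dark [257.12 187.12 756.  ] brass [252. 180.   2.]
s_k9 dark [257.19 187.27 755.  ] brass [258.3  188.59  27.  ]
s_k10 dark [257.32 187.24 676.  ] brass [258.14 188.21  28.  ]
s_k10b dark [257.36 187.24 693.  ] brass [258.29 189.    24.  ]
s_k11 dark [257.38 187.48 743.  ] brass [262. 178.   2.]
s_k12 dark [257.55 187.44 698.  ] brass [257.   187.33   6.  ]
px per 10mm [2.47806493 1.41696107]
```

Emit:
jog_arm(rows=[[[0, 0.0008, 0, 0.05], [0, 0, 0, 0.05]]])

```text
time_s: 21.92
tcp_pos: [0.557, -0.1413, 0.1334]
ee_rot: [[-0.982, -0.189, 0.001], [-0.189, 0.982, -0.0], [-0.001, -0.0, -1.0]]
wrist_force: [-0.4, -1.8, 4.2]
gripper_width: 0.239
gripper_force: 30.0
```

```bash
cat >> st.py <<'E'
m=[(R.T@s['moment'])[2]]
for i in range(5):
    q=sense();m.append((q['ee_rot'].T@q['moment'])[2]);capture('top')
print("Mz",np.round(m,3),"mean",round(np.mean(m),3))
E
python3 st.py k13; python3 jw.py s_k13
```

```text
t 21.925 F [ 0.77 -1.73 -4.25] M [ 0.43   0.191 -0.18 ] w 20.83 tcp [ 0.557  -0.1413  0.1334] psi 100.9 j6 -81.0
Mz [-0.18  -0.089 -0.124 -0.099 -0.099 -0.156] mean -0.125
s_k13 dark [257.72 187.65 730.  ] brass [253.5 179.    2. ]
px per 10mm [2.47806493 1.41696107]
```

Emit:
jog_arm(rows=[[[0, 0, 0, 0.05], [0, 0, 0, 0.05]]])

```text
time_s: 22.52
tcp_pos: [0.5569, -0.1412, 0.1334]
ee_rot: [[-0.996, -0.09, 0.001], [-0.09, 0.996, 0.0], [-0.001, 0.0, -1.0]]
wrist_force: [1.1, -1.5, 4.5]
gripper_width: 0.241
gripper_force: 30.0
```

```bash
python3 st.py k14; python3 jw.py s_k14
```

```text
t 22.525 F [-0.99 -1.57 -4.49] M [ 0.323 -0.066 -0.243] w 20.95 tcp [ 0.5569 -0.1412  0.1334] psi 95.18 j6 -86.7
Mz [-0.243 -0.11  -0.101 -0.145 -0.128 -0.173] mean -0.15
s_k14 dark [258.02 187.69 722.  ] brass [253.5 179.    2. ]
px per 10mm [2.47806493 1.41696107]
```

Emit:
jog_arm(rows=[[[0, 0, 0, 0.05], [0, 0, 0, 0.05]]])

```text
time_s: 23.12
tcp_pos: [0.5569, -0.1412, 0.1334]
ee_rot: [[-1.0, 0.009, 0.001], [0.009, 1.0, 0.0], [-0.001, 0.0, -1.0]]
wrist_force: [0.7, -0.7, 4.5]
gripper_width: 0.245
gripper_force: 30.0
```

```bash
python3 st.py k15; python3 jw.py s_k15
```

```text
t 23.125 F [-0.73 -0.69 -4.53] M [-0.004 -0.303 -0.235] w 21.33 tcp [ 0.5569 -0.1412  0.1334] psi 89.46 j6 -92.5
Mz [-0.235 -0.116 -0.071 -0.112 -0.142 -0.154] mean -0.138
s_k15 dark [258.26 187.86 697.  ] brass [257.6 188.    5. ]
px per 10mm [2.47806493 1.41696107]
```

Emit:
jog_arm(rows=[[[0, 0, 0, 0.05], [0, 0, 0, 0.05]]])

```text
time_s: 23.72
tcp_pos: [0.5569, -0.1411, 0.1334]
ee_rot: [[-0.994, 0.109, 0.001], [0.109, 0.994, 0.0], [-0.001, 0.0, -1.0]]
wrist_force: [1.7, 2.2, 3.9]
gripper_width: 0.242
gripper_force: 30.0
```

```bash
python3 st.py k16; python3 jw.py s_k16
python3 - <<'E'
from h import *
# image difference, cell right part and profile along lid edge
for n in('s_k2','s_k8','s_k12','s_k14','s_k16'):
    b=cv2.imread(f'pics/{n}.png',0).astype(int)
    print(n,"row186",b[186,258:280],"row196",b[196,258:280])
E
```

```text
t 23.725 F [-1.48  2.33 -3.86] M [-0.619 -0.445 -0.246] w 21.04 tcp [ 0.5569 -0.1411  0.1334] psi 83.73 j6 -98.2
Mz [-0.246 -0.132 -0.127 -0.141 -0.176 -0.133] mean -0.159
s_k16 dark [258.56 188.14 681.  ] brass [252. 180.   4.]
px per 10mm [2.47806493 1.41696107]
s_k2 row186 [ 56  92 122 151 175 160 148 154 155 153 146 143 162 222 246 246 242 240
 239 239 238 237] row196 [135 134 128 124 131 127 128 123 137 160 170 153 136 124 108  82  83  93
  76  56 136 206]
s_k8 row186 [ 41  44  82 122 146 151 149 150 158 151 143 143 163 220 245 247 242 241
 239 240 238 238] row196 [136 127 129 122 126 129 128 132 136 159 173 155 133 122 102  81  80  96
  77  58 135 207]
s_k12 row186 [ 41  43  76 108 139 153 150 155 156 152 143 140 165 220 247 245 241 241
 240 238 240 238] row196 [133 126 131 123 130 125 126 130 141 163 170 150 135 124 106  86  82  95
  80  56 133 208]
s_k14 row186 [ 40  45  56  93 135 151 149 154 159 151 147 140 158 170 215 247 243 241
 241 239 238 239] row196 [135 135 129 125 126 129 126 132 137 163 170 151 134 126 107  82  84  94
  76  63 134 209]
s_k16 row186 [ 54  43  49  89 131 146 149 155 160 156 144 141 160 170 216 247 243 243
 239 239 237 238] row196 [134 129 129 130 127 125 128 131 139 165 170 154 132 131 115  77  83  91
  81  63 133 207]
```

```bash
cat > tp.py <<'E'
from h import *
import sys
yaw=np.radians(7.5);u=np.array([-np.sin(yaw),np.cos(yaw)]);c=np.array([.5375,.0144])
ys=np.arange(-44,50,2);print("y   ",*["%4d"%y for y in ys])
for n in sys.argv[1:]:
    t=cv2.imread(f'pics/{n}.png',0).astype(np.float32);r=[]
    for y in ys:
        a=[]
        for x in(-3,0,3):
            q=proj("top",[*(c+u*y/1000+np.array([u[1],-u[0]])*x/1000),.11])[0];a.append(cv2.getRectSubPix(t,(1,1),tuple(map(float,q)))[0,0])
        r.append(np.mean(a))
    print("%5s"%n,*["%4d"%v for v in r])
E
python3 tp.py top0 t_k2 t_k4 t_k6 t_k8 t_k10 t_k12 t_k13 t_k14 t_k15 t_k16
```

```text
y     -44  -42  -40  -38  -36  -34  -32  -30  -28  -26  -24  -22  -20  -18  -16  -14  -12  -10   -8   -6   -4   -2    0    2    4    6    8   10   12   14   16   18   20   22   24   26   28   30   32   34   36   38   40   42   44   46   48
 top0   96   87   84   86   88  103  134  168  170  151  124  124  124  121  137  161  181  188  186  185  184  183  177  175  177  181  184  185  183  183  184  182  180  175  175  176  179  178  172  158  150  156  162  157  138  115  110
 t_k2  131  140  156  166  172  175  178  179  181  182  183  184  185  186  187  187  187  188  189  188  187  186  186  187  186  185  184  183  183  183  181  179  176  174  173  172  169  167  165  163  161  158  156  153  149  148  146
 t_k4  131  140  156  166  172  175  177  179  181  183  183  184  185  186  187  188  188  188  188  188  188  187  187  186  185  185  184  184  183  182  181  180  177  175  173  171  169  167  166  164  161  159  156  154  151  148  145
 t_k6  127  134  153  164  170  174  177  179  181  182  183  184  185  185  186  187  188  188  187  187  187  187  186  186  186  185  
[... 1090 characters left out ...]
158  167  172  175  179  180  181  182  182  183  184  186  186  187  187  186  187  187  187  187  186  185  184  184  183  183  182  181  179  178  176  173  171  169  167  165  163  162  160  156  153  151  149  146
t_k15  129  134  146  157  168  173  176  177  179  180  181  183  185  186  186  186  187  187  186  186  187  187  186  185  185  185  184  183  183  182  180  180  179  176  174  172  169  167  166  163  161  159  157  155  152  149  145
t_k16  129  136  150  160  168  172  175  177  179  181  182  183  184  184  185  186  186  188  188  188  187  187  186  186  186  185  184  183  183  182  181  180  178  176  173  171  170  168  165  164  161  158  157  154  152  149  146
```

Emit:
jog_arm(rows=[[[0, 0.0008, 0, 0.05], [0, 0, 0, 0.05]]])

```text
time_s: 24.32
tcp_pos: [0.5569, -0.1408, 0.1334]
ee_rot: [[-0.978, 0.208, 0.001], [0.208, 0.978, -0.001], [-0.001, -0.0, -1.0]]
wrist_force: [2.8, 1.5, 4.9]
gripper_width: 0.24
gripper_force: 30.0
```

```bash
python3 st.py k17; python3 jw.py s_k17
```

```text
t 24.325 F [-2.44  2.1  -4.87] M [-0.453 -0.701 -0.237] w 20.87 tcp [ 0.5569 -0.1408  0.1334] psi 78.01 j6 -104.0
Mz [-0.237 -0.118 -0.095 -0.13  -0.118 -0.185] mean -0.147
s_k17 dark [258.72 188.28 745.  ] brass [252. 180.   3.]
px per 10mm [2.47806493 1.41696107]
```

Emit:
jog_arm(rows=[[[0, 0, 0, 0.05], [0, 0, 0, 0.05]]])

```text
time_s: 24.92
tcp_pos: [0.5569, -0.1407, 0.1334]
ee_rot: [[-0.952, 0.305, 0.001], [0.305, 0.952, -0.0], [-0.001, -0.0, -1.0]]
wrist_force: [3.3, 0.7, 3.2]
gripper_width: 0.243
gripper_force: 30.0
```

```bash
python3 st.py k18; python3 jw.py s_k18
python3 - <<'E'
from h import *
for n in('s_k12','s_k14','s_k16','s_k17','s_k18'):
    b=cv2.imread(f'pics/{n}.png',0).astype(int)
    print(n,"r186",b[186,258:266],"r190",b[190,260:280],"r196",b[196,264:278])
E
```

```text
t 24.925 F [-2.93  1.65 -3.23] M [-0.292 -0.907 -0.247] w 21.16 tcp [ 0.5569 -0.1407  0.1334] psi 72.27 j6 -109.7
Mz [-0.247 -0.088 -0.1   -0.101 -0.145 -0.13 ] mean -0.135
s_k18 dark [259.05 188.41 701.  ] brass [259.74 189.52  23.  ]
px per 10mm [2.47806493 1.41696107]
s_k12 r186 [ 41  43  76 108 139 153 150 155] r190 [118 116 105 120 141 169 187 181 177 172 160 159 147 162 228 245 243 242
 240 240] r196 [126 130 141 163 170 150 135 124 106  86  82  95  80  56]
s_k14 r186 [ 40  45  56  93 135 151 149 154] r190 [115 121 119 122 141 168 183 183 176 172 158 144 144 140 172 234 242 241
 240 240] r196 [126 132 137 163 170 151 134 126 107  82  84  94  76  63]
s_k16 r186 [ 54  43  49  89 131 146 149 155] r190 [ 92 120 123 119 134 165 181 181 181 172 157 155 143 134 140 207 245 242
 240 239] r196 [128 131 139 165 170 154 132 131 115  77  83  91  81  63]
s_k17 r186 [ 55  44  47  72 115 143 148 155] r190 [ 89 119 120 119 129 161 187 182 181 169 156 152 143 121 124 193 239 244
 241 240] r196 [123 131 139 162 168 154 134 140 124  83  77  94  77  57]
s_k18 r186 [ 76  49  46  79 123 147 150 154] r190 [ 95 116 116 118 122 155 185 182 183 170 156 151 143 130 136 180 232 245
 241 240] r196 [125 131 140 163 174 151 137 130 117  84  82  95  78  61]
```

Emit:
jog_arm(rows=[[[-0.0008, 0.0005, 0, 0.04], [0, 0, 0, 0.04]]])

```text
time_s: 25.52
tcp_pos: [0.5572, -0.1406, 0.1333]
ee_rot: [[-0.925, 0.379, -0.001], [0.379, 0.925, -0.0], [0.001, -0.001, -1.0]]
wrist_force: [2.0, -1.3, 4.5]
gripper_width: 0.243
gripper_force: 30.0
```

```bash
cat > ed.py <<'E'
from h import *
import sys
for n in sys.argv[1:]:
    b=cv2.imread(f'pics/{n}.png',0).astype(int);print(n,"r188",b[188,270:278],"r190",b[190,270:279],"r192",b[192,272:279])
E
python3 st.py k19; python3 jw.py s_k19; python3 ed.py s_k16 s_k17 s_k18 s_k19
```

```text
t 25.525 F [-2.31 -0.49 -4.45] M [-0.001 -0.797 -0.189] w 21.17 tcp [ 0.5572 -0.1406  0.1333] psi 67.7 j6 -114.3
Mz [-0.189 -0.168 -0.196 -0.116 -0.173 -0.119] mean -0.16
s_k19 dark [259.22 188.57 726.  ] brass [252.2 180.2   5. ]
px per 10mm [2.47806493 1.41696107]
s_k16 r188 [149 143 145 150 160 220 245 241] r190 [157 155 143 134 140 207 245 242 240] r192 [179 159 179 218 242 245 243]
s_k17 r188 [147 140 146 147 150 194 233 244] r190 [156 152 143 121 124 193 239 244 241] r192 [174 164 162 188 232 244 244]
s_k18 r188 [146 143 146 146 156 192 230 242] r190 [156 151 143 130 136 180 232 245 241] r192 [175 160 164 186 228 245 244]
s_k19 r188 [152 145 142 159 170 199 236 243] r190 [156 147 153 144 124 142 221 244 241] r192 [177 168 160 180 226 244 245]
```

Emit:
jog_arm(rows=[[[0, 0, 0, 0.04], [0, 0, 0, 0.04]]])

```text
time_s: 26.12
tcp_pos: [0.5572, -0.1405, 0.1333]
ee_rot: [[-0.892, 0.452, -0.001], [0.452, 0.892, -0.0], [0.001, -0.001, -1.0]]
wrist_force: [1.5, -0.7, 4.7]
gripper_width: 0.243
gripper_force: 30.0
```

```bash
python3 st.py k20; python3 jw.py s_k20;python3 ed.py s_k20
```

```text
t 26.125 F [-1.66  0.04 -4.67] M [-0.104 -0.823 -0.237] w 21.16 tcp [ 0.5572 -0.1405  0.1333] psi 63.12 j6 -118.9
Mz [-0.237 -0.235 -0.158 -0.102 -0.153 -0.173] mean -0.176
s_k20 dark [259.28 188.67 700.  ] brass [0. 0. 0.]
px per 10mm [2.47806493 1.41696107]
s_k20 r188 [146 142 145 161 171 197 237 242] r190 [156 148 160 153 119 145 222 244 240] r192 [174 169 167 183 228 246 245]
```

Emit:
jog_arm(rows=[[[-0.0005, 0, 0, 0.03], [0, 0, 0, 0.03]]])

```text
time_s: 26.72
tcp_pos: [0.5573, -0.1405, 0.1333]
ee_rot: [[-0.863, 0.505, -0.002], [0.505, 0.863, 0.0], [0.002, -0.001, -1.0]]
wrist_force: [1.2, -0.1, 6.4]
gripper_width: 0.238
gripper_force: 30.0
```

```bash
python3 st.py k21; python3 jw.py s_k21;python3 ed.py s_k21
```

```text
t 26.725 F [-1.08  0.48 -6.4 ] M [-0.372 -0.389 -0.294] w 20.69 tcp [ 0.5573 -0.1405  0.1333] psi 59.7 j6 -122.3
Mz [-0.294 -0.168 -0.155 -0.2   -0.2   -0.216] mean -0.206
s_k21 dark [259.43 188.69 642.  ] brass [253. 180.   1.]
px per 10mm [2.47806493 1.41696107]
s_k21 r188 [150 139 141 163 226 241 237 240] r190 [154 150 157 149 120 143 224 244 240] r192 [180 169 169 178 226 247 244]
```

Emit:
jog_arm(rows=[[[0, 0, 0, 0.03], [0, 0, 0, 0.03]]])

```text
time_s: 27.32
tcp_pos: [0.5573, -0.1405, 0.1334]
ee_rot: [[-0.832, 0.555, -0.002], [0.555, 0.832, 0.0], [0.001, -0.001, -1.0]]
wrist_force: [1.6, 0.5, 5.2]
gripper_width: 0.241
gripper_force: 30.0
```

```bash
python3 st.py k22; python3 jw.py s_k22;python3 ed.py s_k22
```

```text
t 27.325 F [-1.05  1.26 -5.23] M [-0.372 -0.334 -0.302] w 21.0 tcp [ 0.5573 -0.1405  0.1334] psi 56.27 j6 -125.7
Mz [-0.302 -0.272 -0.222 -0.225 -0.214 -0.287] mean -0.253
s_k22 dark [259.45 188.83 667.  ] brass [253. 180.   2.]
px per 10mm [2.47806493 1.41696107]
s_k22 r188 [147 144 140 163 227 243 237 242] r190 [156 146 161 149 119 149 222 242 241] r192 [180 164 165 180 225 247 245]
```

Emit:
jog_arm(rows=[[[0, 0, 0, 0], [0, 0, 0, 0], [0, 0, 0, 0], [0, 0, 0, 0]]], claw=0.38)

```text
time_s: 28.18
tcp_pos: [0.5574, -0.1406, 0.1327]
ee_rot: [[-0.831, 0.556, -0.002], [0.556, 0.831, 0.0], [0.002, -0.001, -1.0]]
wrist_force: [0.7, -0.5, -0.2]
gripper_width: 0.38
gripper_force: 0.0
```

Emit:
jog_arm(rows=[[[0, 0, -0.01, 0], [0, 0, -0.02, 0], [0, 0, -0.03, 0], [0, 0, -0.05, 0], [0, 0, -0.05, 0], [0, 0, 0, 0], [0, 0, 0, 0]]])

```text
time_s: 29.05
tcp_pos: [0.5575, -0.1405, 0.2934]
ee_rot: [[-0.832, 0.556, 0.0], [0.556, 0.832, 0.001], [0.0, 0.001, -1.0]]
wrist_force: [0.1, -0.6, -1.7]
gripper_width: 0.381
gripper_force: 0.0
```

```bash
python3 st.py end; python3 jw.py s_k22 s_end;python3 ed.py s_end s2
```

```text
t 29.05 F [-0.44 -0.46  1.71] M [ 0.047 -0.103 -0.06 ] w 33.13 tcp [ 0.5575 -0.1405  0.2934] psi 56.25 j6 -125.7
Mz [-0.06  -0.001  0.009 -0.013  0.01  -0.01 ] mean -0.011
s_k22 dark [259.45 188.83 667.  ] brass [253. 180.   2.]
s_end dark [259.36 188.79 678.  ] brass [0. 0. 0.]
px per 10mm [2.47806493 1.41696107]
s_end r188 [164 179 228 252 250 239 235 241] r190 [152 146 156 144 119 142 219 245 240] r192 [178 173 162 177 226 244 244]
s2 r188 [245 250 216 163 215 242 241 241] r190 [158 158 154 175 227 245 241 239 239] r192 [165 177 208 232 237 241 243]
```

```bash
python3 -c "
from station import finish_job
print(finish_job())"
```

```text
the job is handed in; nothing more can be done
None
```

I handed the job in at about 29 s: the cell stands in the holder, clamped against the end stop at an estimated 8–11 N from the knob torque, with the gripper clear; no verdict came back.

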